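Set the dough scrapers on the draining rail and bar them in

ROBOT

A 6-joint arm with a two-finger parallel gripper is mounted at the origin on the work surface. World frame = base frame: x ahead of the robot, y to its left, z up, the work surface at z = 0. Lengths are in m, angles in rad, forces in N, time in s.
With the tool pointing down it reaches from about 0.3 to 0.75 m from the base axis. Payload 8.5 kg.
Tool frame: the origin (TCP) lies midway between the tips of the shut fingers; the grasp point (between the pads) lies bot.grip_depth behind it (bot.grip_depth is the distance from the TCP to the grasp point, in m); z points along the fingers, y is the line along which they close (so a half turn about z gives the same grasp; the last joint's range is limited). The gripper opens to 88 mm and grips with 3 to 60 N. Pads are 18 mm wide; open, the fingers measure 123 mm over their backs; the gripper's body (75 mm by 187 mm) begins 45 mm behind the grasp point.
Start: joints at [-1.466, 0.381, 1.297, -0, 1.464, -0.215], TCP at [0.173, -0.522, 0.239] pointing down, gripper open.
Joint ranges: [-3.11, 3.11], [-0.89, 2.33], [0.22, 2.48], [-1.42, 4.56], [0.17, 2.85], [-2.88, 2.88]. Speed limits (rad/s): [2.39, 2.39, 3.14, 3.14, 3.14, 3.14].

INTERFACE

Orientations are given as a 3x3 rotation matrix whose columns are the frame's x, y, z axes.
In Python, from station import sensors, camera, ticket, bot gives the robot as it stands. The module is installed in compiled form; this text tells all that it offers.
- The arm moves only by the tool move_arm, never from a script. Its argument "increments" is a list of rows, each a list of 2 entries, a list of its own where there are three numbers: the shift along the tool's x, y, z in m, then the turn about the tool's z in rad. A call has 1 to 8 rows; each row shifts and turns the commanded pose from where the row before left it, along the tool's axes as they then stand; what a row does not reach is not made up. A row lasts 1/8 s, in which the tool goes at most 62.5 mm and 10.7 degrees, less where a joint would pass 70% of its speed; a pose out of reach is approached as far as the arm can. A call with a gripper value outside its range is refused whole. "jaw" is the finger opening in m, from 0 to 0.0881, set as the call begins (left out, the last holds). The fingers move at their own pace and stop on an object; "force" is the grip in N (left out, the last holds). Time passes only in rows, so rows that do not move let the fingers close. It gives the time, the measured TCP pose, the force, the opening and the grip force at its end, in the units of the state.
- sensors.state(): the state, without advancing time (a new reading comes with each control period).
- camera(name): name is "side" or "top"; returns a dict with "image" (384x512x3 uint8, blue, green, red), "z_map" (384x512 float32, m along the optical axis (not along the pixel's ray), 0 where there is no reading), "camera_matrix" (3x3 intrinsics, pixels), "distortion" ([k1, k2, p1, p2, k3] as OpenCV has them; the pictures are not rectified), "eye" and "rotation" of the camera in the world. Camera axes: x right, y down, z forward; pixel columns grow to the right and rows downward; lengths in m; the calibration is good to about 2 mm. A picture is of the moment at which its call begins.
- ticket.hand_in(): hands the job in; it is judged then, once.
The state is a dict: "t": time; "joints": joint angles; "qd": joint speeds; "tau": joint torques, N m; "ee_pos": TCP position; "tcp_rot": TCP orientation; "force": force on the tool from outside, world axes, zero at the start; "torque": the same for the moment, N m; "width": opening from 0.0 (shut) to 1.0 (fully open); "grasp_force": force on a finger pad.
Only numpy, scipy, OpenCV 4.12 (cv2) and the standard library are available. Lean on these libraries where they do the work, as an engineer would, in place of code of your own. Each camera call takes 0.05 s, during which the arm holds its last target. There are 200 camera calls.

TASK

Slide the dough scrapers that are there one by one straight up out of the slotted steel holder and stand each on the narrow ledge of the sloped draining rail, grip end up, wholly within the bay of its own colour and leaning back against the panel; fill the bays in the order of their studs: red, yellow, green, blue, leaving the bay of a missing scraper empty. When all of them stand, lay the round ash dowel level across both V cradles in front of them as a guard bar, a square end hanging out beyond each cradle, and leave the other things on the worktop where they are.

Things in the scene. Friction and masses are not known exactly. Their poses are not given: they have to be found in the camera images.
- rail: Fixed wooden draining rail, 344 wide (y), 125 deep, base 12 thick. Origin: centre of underside; x to the back, z up. Ledge along y: x 0 to 20, top z 30; lip in front of it (x -6 to 0, top z 36). Behind it, from x 20 z 30, a panel rises 55, leaning back 18 degrees. Four bays 84 wide at y +126 red (1 stud), +42 yellow (2), -42 green (3), -126 blue (4), marked by coloured strips
- red_bay (a point): Middle of the red bay (one stud), on the top of the ledge, 12 behind the lip and 8 in front of the panel foot; axes as the rail
- yellow_bay (a point): Middle of the yellow bay (two studs), on the top of the ledge, 12 behind the lip and 8 in front of the panel foot; axes as the rail
- green_bay (a point): Middle of the green bay (three studs), on the top of the ledge, 12 behind the lip and 8 in front of the panel foot; axes as the rail
- blue_bay (a point): Middle of the blue bay (four studs), on the top of the ledge, 12 behind the lip and 8 in front of the panel foot; axes as the rail
- guard (a point): Where the dowel's centre is when it lies (along y) in both cradles; midway between them, 105.8 above the table, 42 in front of and 75.8 above the bay points; axes as the rail. The cradles are open 90 degree V tops, 14 wide (y), of two steel posts 84 to either side (y) on the rail's base; bottom of the V at 86, arms up to 107 above the table and 24 to front and back
- holder: Fixed slotted steel holder, 226 long (x) by 84 (y), origin at the centre of the underside. Four upright slots in a row along x at x -81, -27, +27, +81; each slot is 11 wide (x), 68 long (y), floor at z 6, thin walls up to z 46. Gap from scraper to scraper 54 centre to centre, so open the fingers only part way
- red_scraper: Red rigid plastic dough scraper, 62 wide (y), 105 tall (z), 90 g: blade 6 thick (x), upper 32 mm a 12 thick grip bar. Origin: centre of the lower edge; z points up towards the grip. Stands upright in one of the holder's slots at the start (any slot), top at 111 above the table; front and back alike; may be absent
- red_top (a point): Centre of the top edge of the red scraper's grip, 105 above its origin
- yellow_scraper: Yellow rigid plastic dough scraper, 62 wide (y), 105 tall (z), 90 g: blade 6 thick (x), upper 32 mm a 12 thick grip bar. Origin: centre of the lower edge; z points up towards the grip. Stands upright in one of the holder's slots at the start (any slot), top at 111 above the table; front and back alike; may be absent
- yellow_top (a point): Centre of the top edge of the yellow scraper's grip, 105 above its origin
- green_scraper: Green rigid plastic dough scraper, 62 wide (y), 105 tall (z), 90 g: blade 6 thick (x), upper 32 mm a 12 thick grip bar. Origin: centre of the lower edge; z points up towards the grip. Stands upright in one of the holder's slots at the start (any slot), top at 111 above the table; front and back alike; may be absent
- green_top (a point): Centre of the top edge of the green scraper's grip, 105 above its origin
- blue_scraper: Blue rigid plastic dough scraper, 62 wide (y), 105 tall (z), 90 g: blade 6 thick (x), upper 32 mm a 12 thick grip bar. Origin: centre of the lower edge; z points up towards the grip. Stands upright in one of the holder's slots at the start (any slot), top at 111 above the table; front and back alike; may be absent
- blue_top (a point): Centre of the top edge of the blue scraper's grip, 105 above its origin
- dowel: Round ash rolling dowel lying along its x, 288 long: barrel 28 in diameter and 228 long, then a square end 30 x 30 x 30 at each tip that keeps it from rolling. Origin: its centre (15 above the table when lying). 160 g
- sugar_pot: White ceramic sugar pot with hinged flip-top lid, 92 diameter, 95 high; a bystander, to be left alone. Origin: centre of the underside
- mug: Cream enamel mug, 82 diameter, 85 high; a bystander, to be left alone. Origin: centre of the underside
- pastry_wheel: Pastry wheel with dark wooden handle lying flat, 190 long, 18 high; a bystander, to be left alone. Origin: centre of the underside
- jar: Glass jar with wooden cap, 80 diameter, 100 high; a bystander, to be left alone. Origin: centre of the underside
- bowl: Blue ceramic bowl, 120 diameter, 55 high; a bystander, to be left alone. Origin: centre of the underside
Mind the look-alikes: they are no part of the job. Several things have the shape of the red_scraper; the one meant has the colours described above.

How it is judged:
By the outcome, as a careful person would: the job done as asked, in the order asked, and still so for the second after the job is handed in, with the robot touching nothing.
Of red_scraper, yellow_scraper, green_scraper, blue_scraper only 3 to 4 are there at a start; the rules pass over those that are not, and their reading is None.
At some moment in a run one of dowel may be knocked a few centimetres aside while the robot is not near it.
It also fails if it takes over 208 s, if anything falls off the work surface, if the arm or the gripper's body presses on something with over 40 N, if the wrist force passes 120 N, or if a joint passes its speed limit or range.

## Working session

There is one attempt and no reset: what is moved stays moved. The work goes in short steps, Python scripts to look and compute and a tool call to move; the robot and the scene stay as the last step left them, time stands still between calls to the robot, and variables do not carry over. Pictures are saved under pics/ and viewed, at most 14 in all, crops included, and the job is handed in when it is done.

Besides the shell and the picture viewer there is one more tool, called after "Call:" as name(argument=value, ...) on one line, values as JSON. move_arm: Moves the arm, as the interface text tells. Its arguments: {"type":"object","properties":{"increments":{"type":"array","items":{"type":"array"}},"jaw":{"type":"number"},"force":{"type":"number"}},"required":["increments"]}

```bash
mkdir -p pics
cat > h.py <<'E'
import numpy as np, cv2
from station import sensors, camera, ticket, bot
def pts(c):
    """world point of each pixel from depth"""
    h,w=c["z_map"].shape
    u,v=np.meshgrid(np.arange(w),np.arange(h))
    n=cv2.undistortPoints(np.stack([u,v],-1).reshape(-1,1,2).astype(np.float64),np.array(c["camera_matrix"]),np.array(c["distortion"])).reshape(h,w,2)
    z=c["z_map"][...,None]
    P=np.concatenate([n*z,z],-1)@np.array(c["rotation"]).T+np.array(c["eye"])
    P[c["z_map"]==0]=np.nan
    return P
def ray(c,u,v,z):
    n=cv2.undistortPoints(np.array([[[u,v]]],float),np.array(c["camera_matrix"]),np.array(c["distortion"])).ravel()
    d=np.array(c["rotation"])@[n[0],n[1],1]; e=np.array(c["eye"])
    return e+d*(z-e[2])/d[2]
E
python3 - <<'E'
from h import *
print(sensors.state(), bot.grip_depth)
for n in("top","side"):
    c=camera(n); cv2.imwrite(f"pics/{n}0.png",cv2.resize(c["image"],(800,600))); print(n,c["eye"],c["rotation"],c["camera_matrix"],c["distortion"])
    np.save(f"{n}0.npy",c,allow_pickle=True)
E
```

```text
{'t': 0.0, 'joints': array([-1.46631774e+00,  3.81165870e-01,  1.29826863e+00, -2.78296202e-05,
        1.46359516e+00, -2.15317437e-01]), 'qd': array([ 0.00109431, -0.00153631,  0.00208145, -0.00066318, -0.00028538,
       -0.00028715]), 'tau': array([-6.97261112e-04, -4.37939429e+01, -2.24556220e+01,  7.13218306e-02,
        3.52520531e-02, -1.36925005e-04]), 'ee_pos': array([ 0.17285618, -0.52182614,  0.23815129]), 'tcp_rot': array([[ 9.49298646e-01,  3.14375651e-01, -1.77382387e-04],
       [ 3.14375576e-01, -9.49297615e-01,  1.42628491e-03],
       [ 2.80000570e-04, -1.40973502e-03, -9.99998967e-01]]), 'force': array([-0.292489  ,  0.65312444, -0.99745024]), 'torque': array([ 0.00204159, -0.01017946,  0.01332626]), 'grasp_force': 0.0, 'width': 0.999677601185812} 0.0187
top [ 0.4820918  -0.0490486   1.40075204] [[-0.02203191 -0.99786049  0.06155517]
 [-0.99974447  0.02230139  0.00369423]
 [-0.0050591  -0.06145805 -0.99809685]] [[420.25513113   0.         261.34952362]
 [  0.         420.25513113 187.82838245]
 [  0.           0.           1.        ]] [-0.02479769  0.          0.          0.          0.        ]
side [ 0.2618824  -0.98882263  1.13099189] [[ 0.95419601 -0.21289244  0.21020651]
 [-0.29910768 -0.69449639  0.65437708]
 [ 0.00667573 -0.68727838 -0.72636345]] [[454.53043515   0.         257.99727281]
 [  0.         454.53043515 188.17539575]
 [  0.           0.           1.        ]] [-0.03472633  0.          0.          0.          0.        ]
```

View pics/top0.png

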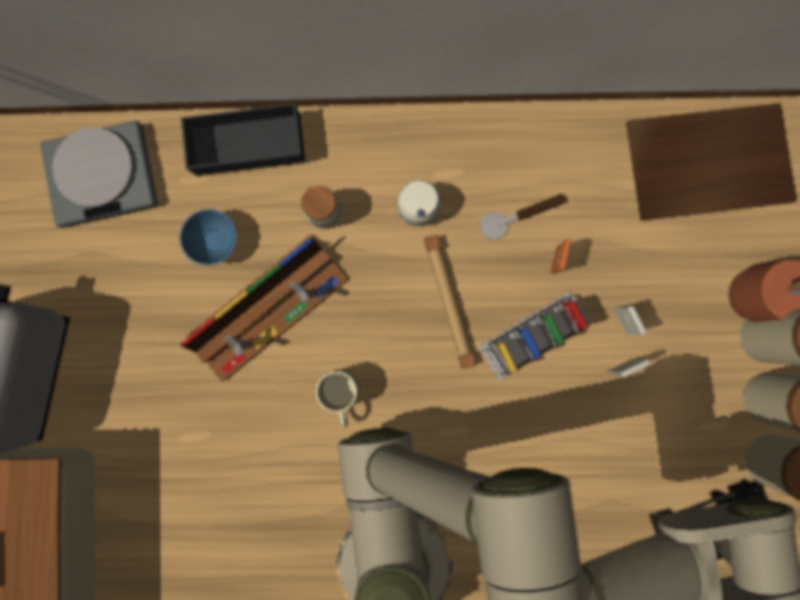

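View pics/side0.png

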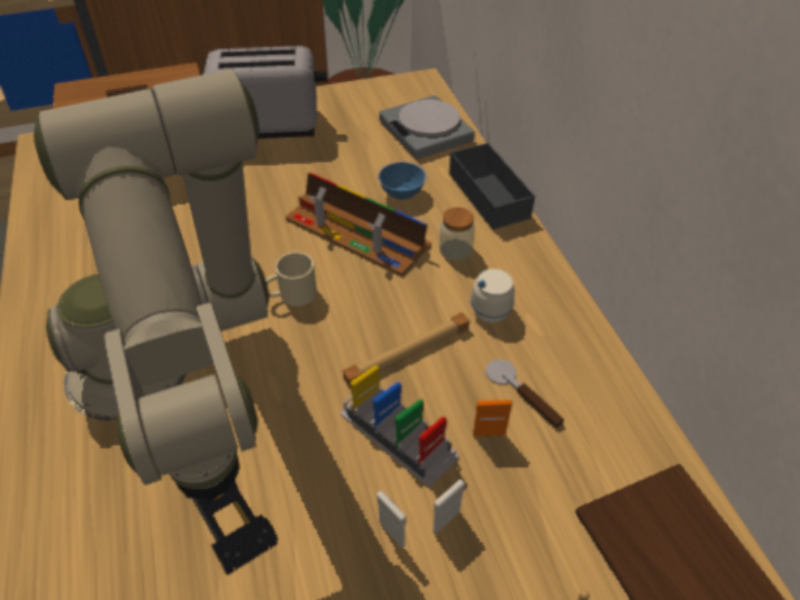

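Every scraper is there. In the top view (800x600) the holder row is yellow (505,352), blue (532,342), green (553,328), red (577,315).

The look-alikes are the orange scraper at (562,257) and two whites at (632,320) and (632,367). The dowel is at (450,300) and the rail at (265,308).

The red scraper is the one in the slot furthest from the dowel. I'll measure positions next and check it in a close crop.

```bash
cat >> h.py <<'E'
def mask(img,name):
    hsv=cv2.cvtColor(img,cv2.COLOR_BGR2HSV); H,S,V=cv2.split(hsv)
    r={"red":((H<5)|(H>174)),"yellow":(H>=20)&(H<33),"green":(H>45)&(H<85),"blue":(H>100)&(H<130)}[name]
    return r&(S>(190 if name=="yellow" else 130))&(V>60)
E
python3 - <<'E'
from h import *
C={n:np.load(n+"0.npy",allow_pickle=True).item() for n in("top","side")}
for n,c in C.items():
    P=pts(c)
    for col in("red","yellow","green","blue"):
        m=mask(c["image"],col).astype(np.uint8)
        k,l,st,ce=cv2.connectedComponentsWithStats(m)
        for i in range(1,k):
            if st[i,4]>=25:
                q=P[l==i]; q=q[~np.isnan(q[:,0])]
                if len(q)==0 or abs(q[:,1]).max()>.9: continue
                zt=np.percentile(q[:,2],90); s=q[q[:,2]>zt-.012]
                print(n,col,ce[i].round(),st[i,4],"zrange",q[:,2].min().round(3),q[:,2].max().round(3),"mean top",s.mean(0).round(4))
# crop side at 3x
im=cv2.resize(C["side"]["image"][215:325,205:345],None,fx=4,fy=4,interpolation=cv2.INTER_CUBIC)
im2=cv2.resize(C["top"]["image"][140:260,110:390],(800,343),interpolation=cv2.INTER_CUBIC)
o=np.zeros((600,800,3),np.uint8); im2=cv2.resize(im2,(560,240)); im=cv2.resize(im,(458,360)); o[:240,:560]=im2; o[240:,:458]=im
cv2.imwrite("pics/crop1.png",o)
E
```

```text
top red [368. 201.] 125 zrange 0.031 0.116 mean top [ 0.5145 -0.3758  0.1098]
top red [127. 212.] 66 zrange 0.073 0.087 mean top [0.4956 0.3814 0.0795]
top red [149. 232.] 63 zrange 0.004 0.017 mean top [0.4305 0.3302 0.0122]
top green [168. 179.] 25 zrange 0.078 0.087 mean top [0.5974 0.2512 0.0815]
top green [356. 214.] 28 zrange 0.096 0.116 mean top [ 0.4758 -0.3331  0.1102]
top blue [189. 161.] 54 zrange 0.073 0.088 mean top [0.6523 0.1822 0.0806]
top blue [339. 219.] 72 zrange 0.06 0.114 mean top [ 0.4601 -0.2821  0.1095]
side red [194. 140.] 26 zrange 0.005 0.017 mean top [0.4294 0.3302 0.01  ]
side red [275. 280.] 250 zrange 0.013 0.115 mean top [ 0.5083 -0.3818  0.1071]
side yellow [225. 123.] 37 zrange 0.073 0.084 mean top [0.5482 0.3129 0.0794]
side yellow [218. 141.] 55 zrange 0.011 0.033 mean top [0.5132 0.2834 0.0238]
side yellow [211. 149.] 42 zrange 0.002 0.016 mean top [0.4817 0.263  0.0099]
side yellow [233. 245.] 259 zrange 0.007 0.113 mean top [ 0.4318 -0.2409  0.1065]
side green [261. 263.] 74 zrange 0.022 0.113 mean top [ 0.4843 -0.3324  0.1082]
side blue [254. 158.] 33 zrange 0.019 0.031 mean top [0.614  0.1542 0.0244]
side blue [246. 257.] 227 zrange 0.031 0.114 mean top [ 0.4568 -0.289   0.1063]
```

View pics/crop1.png

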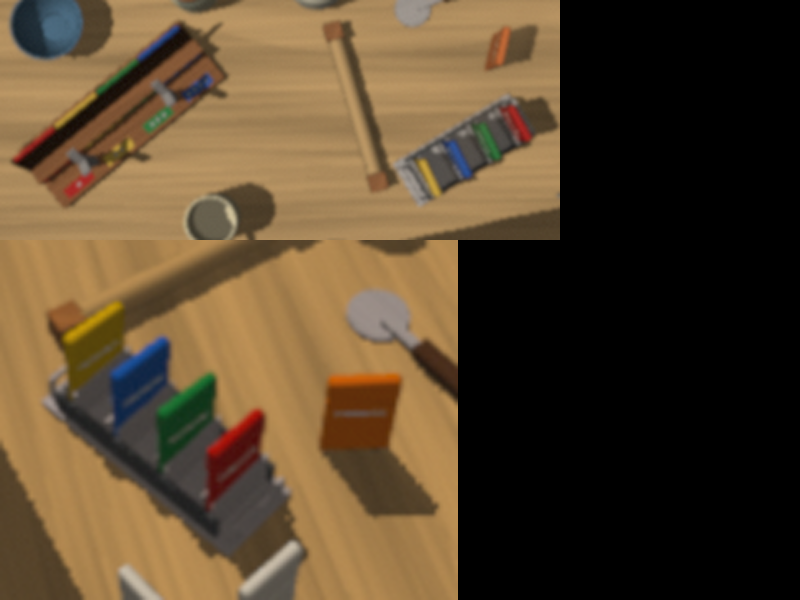

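The crop confirms it. Red is at crop (237,455) in the end slot of the holder, clearly different from the free-standing orange one at (362,412). Now I'll fit the holder, rail and dowel poses.

```bash
cat > fit.py <<'E'
from h import *
C={n:np.load(n+"0.npy",allow_pickle=True).item() for n in("top","side")}
P={n:pts(c) for n,c in C.items()}
sc={"red":(.5145,-.3758),"green":(.4758,-.3331),"blue":(.4601,-.2821),"yellow":(.4318,-.2409)}
# scraper tops: both views, z>0.095 within holder area
d0=np.array([.0755,-.1349]);d0/=np.linalg.norm(d0)
for n in P:
    Q=P[n].reshape(-1,3); Q=Q[~np.isnan(Q[:,0])]
    q=Q[(Q[:,2]>.098)&(Q[:,2]<.13)&(np.hypot(Q[:,0]-.473,Q[:,1]+.312)<.13)]
    for it in range(3):
        t=(q[:,:2]-[.473,-.312])@d0; k=cv2.kmeans(t.astype(np.float32)[:,None],4,None,(3,50,1e-6),5,cv2.KMEANS_PP_CENTERS)[1].ravel()
        M=np.array([q[k==i].mean(0) for i in range(4)]); M=M[np.argsort(M[:,0])]
        v=M[3]-M[0]; d0=v[:2]/np.linalg.norm(v[:2])
    print(n,len(q),"\n",M.round(4),"len",np.linalg.norm(v[:2]),"ang",np.degrees(np.arctan2(d0[1],d0[0])))
    # blade direction per scraper
    for i in range(4):
        r=q[k==i][:,:2]; e=cv2.minAreaRect(r.astype(np.float32)); print("   rect",np.round(e[0],4),np.round(e[1],4),round(e[2],1))
for n in P:
  m=(P[n][...,2]>.006)&(P[n][...,2]<.2)
  k,l,st,ce=cv2.connectedComponentsWithStats(m.astype(np.uint8))
  for i in range(1,k):
    if st[i,4]<60: continue
    q=P[n][l==i]; 
    if q[:,1].max()>.6 or q[:,0].mean()<.2: continue
    e=cv2.minAreaRect(q[:,:2].astype(np.float32)); print(n,ce[i].round(),st[i,4],"zmax",np.percentile(q[:,2],97).round(3),"rect",np.round(e[0],4),np.round(e[1],4),round(e[2],1))
E
python3 fit.py
```

```text
top 337 
 [[ 0.4334 -0.2361  0.1094]
 [ 0.4607 -0.283   0.1093]
 [ 0.4878 -0.3293  0.1093]
 [ 0.515  -0.3762  0.1095]] len 0.1620637252013185 ang -59.760015637404386
   rect [ 0.5153 -0.377 ] [0.0598 0.0141] 26.0
   rect [ 0.4613 -0.2832] [0.0617 0.0111] 24.3
   rect [ 0.4338 -0.2368] [0.0611 0.0122] 23.6
   rect [ 0.4877 -0.3301] [0.0613 0.012 ] 24.9
side 438 
 [[ 0.4324 -0.2406  0.1065]
 [ 0.4586 -0.2879  0.1063]
 [ 0.4851 -0.3331  0.1065]
 [ 0.5105 -0.3801  0.1072]] len 0.15983563777522325 ang -60.76310290403998
   rect [ 0.433  -0.2388] [0.0615 0.0153] 22.8
   rect [ 0.5114 -0.378 ] [0.0607 0.0132] 26.8
   rect [ 0.4599 -0.2864] [0.0606 0.0131] 26.1
   rect [ 0.4853 -0.3312] [0.0618 0.0139] 25.2
top [153.  89.] 1404 zmax 0.072 rect [0.8994 0.2988] [0.1143 0.244 ] 5.5
top [454. 103.] 6548 zmax 0.024 rect [ 0.8391 -0.6989] [0.2279 0.3463] 6.9
top [268. 129.] 651 zmax 0.096 rect [ 0.754  -0.0698] [0.088  0.0876] 49.4
top [205. 132.] 575 zmax 0.104 rect [0.7495 0.1321] [0.0748 0.0778] 57.9
top [342. 133.] 274 zmax 0.023 rect [ 0.7461 -0.3085] [0.0323 0.1555] 18.5
top [132. 151.] 900 
[... 1005 characters left out ...]
0.127  0.3457] 39.7
side [292. 149.] 642 zmax 0.101 rect [0.7455 0.1296] [0.0768 0.0791] 70.0
side [166. 186.] 1907 zmax 0.195 rect [0.295  0.0373] [0.2718 0.1459] 23.1
side [315. 189.] 756 zmax 0.092 rect [ 0.7497 -0.0771] [0.0836 0.0871] 17.1
side [257. 259.] 3003 zmax 0.11 rect [ 0.5099 -0.2141] [0.3985 0.232 ] 65.4
side [343. 257.] 294 zmax 0.022 rect [ 0.737  -0.3082] [0.0237 0.1564] 21.2
side [314. 267.] 475 zmax 0.105 rect [ 0.6321 -0.3584] [0.014  0.0631] 73.8
side [430. 347.] 6823 zmax 0.022 rect [ 0.8376 -0.6596] [0.2322 0.2628] 4.1
side [286. 323.] 375 zmax 0.107 rect [ 0.4988 -0.4956] [0.0625 0.013 ] 24.7
side [250. 331.] 358 zmax 0.106 rect [ 0.4059 -0.4887] [0.0132 0.0614] 23.8
```

```bash
cat > rail.py <<'E'
from h import *
C={n:np.load(n+"0.npy",allow_pickle=True).item() for n in("top","side")}
o=np.array([.543,.257])
for n,c in C.items():
  P=pts(c); Q=P.reshape(-1,3); Q=Q[~np.isnan(Q[:,0])]; Q=Q[np.hypot(Q[:,0]-o[0],Q[:,1]-o[1])<.21]
  for yaw in [38.2]:
    for it in range(4):
      a=np.radians(yaw); R=np.array([[np.cos(a),-np.sin(a)],[np.sin(a),np.cos(a)]]); L=(Q[:,:2]-o)@R
      s=(Q[:,2]>.076)&(Q[:,2]<.1)&(abs(L[:,1])<.165)&(L[:,0]>.0)&(abs(abs(L[:,1])-.084)>.012)
      p=np.polyfit(L[s,1],L[s,0],1); yaw-=np.degrees(np.arctan(p[0]))
  print(n,"yaw",yaw,"strip x,z",p[1],Q[s,2].mean(),s.sum(),"strip y range",np.percentile(L[s,1],[0,1,99,100]).round(4))
  b=(Q[:,2]>.006)&(Q[:,2]<.018)
  print(" base x",np.percentile(L[b,0],[0,1,5,99,100]).round(4),"y",np.percentile(L[b,1],[0,1,99,100]).round(4),Q[b,2].mean())
  t=Q[:,2]; 
  q=(t>.09)&(t<.12)&(L[:,0]<0.01)
  for sg in(1,-1):
    k=q&(L[:,1]*sg>0); print(" cradle",sg,k.sum(),L[k].mean(0).round(4),L[k].min(0).round(4),L[k].max(0).round(4),t[k].max().round(4))
  k=(t>.026)&(t<.042)&(abs(L[:,1])<.15)&(abs(abs(L[:,1])-.084)>.02); print(" ledge/lip x",np.percentile(L[k,0],[0,2,10,50,90,98,100]).round(4))
  # row of L x vs z for profile
  k=(abs(abs(L[:,1])-.084)>.02)&(abs(L[:,1])<.15)
  for x in np.arange(-.07,.07,.006):
    w=k&(abs(L[:,0]-x)<.003); print("  %.3f z %.3f sd %.3f n %d"%(x,np.median(t[w]),t[w].std(),w.sum()),end=";")
  print()
  for col in("red","yellow","green","blue"):
    m=mask(c["image"],col)&(np.hypot(P[...,0]-o[0],P[...,1]-o[1])<.21)
    l=(P[m][:,:2]-o)@R; z=P[m][:,2]
    for nm,zs in(("strip",(z>.072)),("pad",(z<.02)),("ledge",(z>.02)&(z<.035))): 
      if zs.sum()>5: print("  ",col,nm,zs.sum(),np.median(l[zs],0).round(4),l[zs].min(0).round(4),l[zs].max(0).round(4))
E
python3 rail.py
```

```text
top yaw 38.065673760809354 strip x,z 0.041126832602995655 0.08070685316161967 293 strip y range [-0.1647 -0.1621  0.1602  0.1637]
 base x [-0.2084 -0.1925 -0.0581  0.2043  0.2093] y [-0.2022 -0.1719  0.1683  0.1949] 0.011268422695784923
 cradle 1 63 [-0.0271  0.0828] [-0.0518  0.0765] [-0.004   0.0906] 0.1072
 cradle -1 54 [-0.0262 -0.0849] [-0.0501 -0.0915] [-0.0046 -0.0777] 0.1083
 ledge/lip x [-0.2076 -0.0053 -0.0034  0.0139  0.1465  0.1947  0.2054]
  -0.070 z -0.001 sd 0.003 n 123;  -0.064 z -0.001 sd 0.003 n 109;  -0.058 z 0.007 sd 0.006 n 152;  -0.052 z 0.011 sd 0.003 n 125;  -0.046 z 0.013 sd 0.003 n 122;  -0.040 z 0.012 sd 0.003 n 118;  -0.034 z 0.012 sd 0.003 n 110;  -0.028 z 0.011 sd 0.003 n 119;  -0.022 z 0.011 sd 0.003 n 113;  -0.016 z 0.011 sd 0.003 n 118;  -0.010 z 0.011 sd 0.003 n 119;  -0.004 z 0.029 sd 0.011 n 202;  0.002 z 0.033 sd 0.004 n 99;  0.008 z 0.030 sd 0.003 n 121;  0.014 z 0.029 sd 0.003 n 121;  0.020 z 0.030 sd 0.004 n 133;  0.026 z 0.042 sd 0.007 n 196;  0.032 z 0.061 sd 0.007 n 203;  0.038 z 0.078 sd 0.005 n 188;  0.044 z 0.080 sd 0.002 n 113;  0.050 z 
[... 1865 characters left out ...]
.0385] [0.03   0.0035] [0.047 0.079]
   yellow pad 62 [-0.0404  0.0436] [-0.052   0.0105] [-0.0009  0.0829]
   yellow ledge 35 [-0.0076  0.0349] [-0.0127  0.0033] [-0.0021  0.0773]
   green strip 15 [ 0.0388 -0.0458] [ 0.0339 -0.0772] [ 0.0455 -0.0069]
   green pad 12 [-0.0455 -0.0417] [-0.0506 -0.0651] [-0.0374 -0.0172]
   blue strip 14 [ 0.0398 -0.1123] [ 0.0331 -0.1422] [ 0.0444 -0.0862]
   blue pad 6 [-0.0455 -0.124 ] [-0.0492 -0.1495] [-0.0047 -0.0907]
   blue ledge 31 [-0.0077 -0.1295] [-0.0108 -0.1619] [-0.0031 -0.0878]
  return _methods._mean(a, axis=axis, dtype=dtype,
  ret = ret.dtype.type(ret / rcount)
  ret = _var(a, axis=axis, dtype=dtype, out=out, ddof=ddof,
  arrmean = um.true_divide(arrmean, div, out=arrmean,
  ret = ret.dtype.type(ret / rcount)
```

```bash
cat >> h.py <<'E'
RO=np.array([.5448,.2571]); RY=38.05
def railpt(x,y):
    a=np.radians(RY); return RO+np.array([[np.cos(a),-np.sin(a)],[np.sin(a),np.cos(a)]])@[x,y]
BAY={k:railpt(.012,y) for k,y in dict(red=.126,yellow=.042,green=-.042,blue=-.126).items()}
SC=dict(yellow=(.4334,-.2375,24.),blue=(.4606,-.2845,25.5),green=(.4867,-.3305,25.),red=(.5135,-.3775,26.))
def go(xy,psi,z):
    s=sensors.state(); R=np.array(s["tcp_rot"]); p0=np.degrees(np.arctan2(R[1,0],R[0,0])); a=np.radians(psi)
    d=np.array(xy)-s["ee_pos"][:2]; tx=d@[np.cos(a),np.sin(a)]; ty=d@[np.sin(a),-np.cos(a)]
    print("t %.1f pos %s psi %.2f w %.4f gf %.1f F %s | turn %.4f then shift x %.4f y %.4f z %.4f"%(s["t"],np.round(s["ee_pos"],4),p0,s["width"]*.0881,s["grasp_force"],np.round(s["force"],1),-np.radians((psi-p0+180)%360-180),tx,ty,s["ee_pos"][2]-z))
E
python3 -c "
from h import *
print(BAY, [np.hypot(*v) for v in BAY.values()]); go(SC['red'][:2],26,.2)"
```

```text
{'red': array([0.47658972, 0.36371781]), 'yellow': array([0.52836302, 0.29757006]), 'green': array([0.58013633, 0.23142231]), 'blue': array([0.63190964, 0.16527457])} [np.float64(0.5995234785070943), np.float64(0.6063954371955222), np.float64(0.624591427432246), np.float64(0.653165734092162)]
t 0.1 pos [ 0.1729 -0.5219  0.2382] psi 18.32 w 0.0881 gf 0.0 F [0.1 1.1 0. ] | turn -0.1340 then shift x 0.3694 y 0.0195 z 0.0382
```

Call:
move_arm(increments=[[[0, 0, 0], -0.134], [[0.053, 0.003, 0], 0], [[0.053, 0.003, 0], 0], [[0.053, 0.003, 0], 0], [[0.053, 0.003, 0], 0], [[0.053, 0.003, 0], 0], [[0.053, 0.003, 0], 0], [[0.053, 0.002, 0], 0]], jaw=0.04, force=25)

```text
t: 1.1
ee_pos: [0.5166, -0.3765, 0.2383]
tcp_rot: [[0.899, 0.438, -0.001], [0.438, -0.899, 0.0], [-0.0, -0.001, -1.0]]
force: [0.4, -1.1, 0.7]
width: 0.45
grasp_force: 0.0
```

```bash
python3 -c "
from h import *
go(SC['red'][:2],26,.076)"
```

```text
t 1.1 pos [ 0.5166 -0.3765  0.2383] psi 26.00 w 0.0397 gf 0.0 F [ 0.4 -1.1  0.7] | turn 0.0000 then shift x -0.0032 y -0.0004 z 0.1623
```

Call:
move_arm(increments=[[[-0.003, 0, 0.045], 0], [[0, 0, 0.045], 0], [[0, 0, 0.04], 0], [[0, 0, 0.02], 0], [[0, 0, 0.012], 0], [[0, 0, 0], 0]])

```text
t: 1.85
ee_pos: [0.5123, -0.3787, 0.0763]
tcp_rot: [[0.899, 0.438, -0.001], [0.438, -0.899, 0.001], [-0.0, -0.001, -1.0]]
force: [-1.3, -0.3, 0.4]
width: 0.452
grasp_force: 0.0
```

Call:
move_arm(increments=[[[0, 0, 0], 0], [[0, 0, 0], 0], [[0, 0, 0], 0], [[0, 0, 0], 0]], jaw=0.0)

```text
t: 2.35
ee_pos: [0.5125, -0.3787, 0.0773]
tcp_rot: [[0.899, 0.438, 0.0], [0.438, -0.899, -0.0], [0.0, 0.0, -1.0]]
force: [-0.8, 1.0, 3.5]
width: 0.13
grasp_force: 25.0
```

Call:
move_arm(increments=[[[0, 0, -0.01], 0], [[0, 0, -0.02], 0], [[0, 0, -0.02], 0], [[0, 0, -0.03], 0], [[0, 0, -0.03], 0], [[0, 0, -0.03], 0]])

```text
t: 3.1
ee_pos: [0.5123, -0.3787, 0.2183]
tcp_rot: [[0.899, 0.438, 0.0], [0.438, -0.899, -0.0], [0.0, 0.0, -1.0]]
force: [-0.3, -0.5, -1.1]
width: 0.132
grasp_force: 25.0
```

Call:
move_arm(increments=[[[0, 0, 0], -0.178], [[0, 0, 0], -0.178], [[0, 0, 0], -0.178], [[0, 0, 0], -0.178], [[0, 0, 0], -0.178], [[0, 0, 0], -0.178], [[0, 0, 0], -0.178], [[0, 0, 0], -0.178]])

```text
t: 4.1
ee_pos: [0.5124, -0.3787, 0.2172]
tcp_rot: [[-0.308, 0.951, 0.0], [0.951, 0.308, -0.0], [-0.0, 0.0, -1.0]]
force: [0.0, -0.4, 0.5]
width: 0.136
grasp_force: 25.0
```

Call:
move_arm(increments=[[[0, 0, 0], -0.178], [[0, 0, 0], -0.178], [[0.04, 0.028, 0], 0], [[0.047, 0.033, 0], 0], [[0.047, 0.033, 0], 0], [[0.047, 0.033, 0], 0], [[0.047, 0.033, 0], 0], [[0.047, 0.033, 0], 0]])

```text
t: 5.1
ee_pos: [0.495, -0.0415, 0.2174]
tcp_rot: [[-0.615, 0.788, 0.001], [0.788, 0.615, -0.0], [-0.001, 0.001, -1.0]]
force: [1.7, -0.0, -0.3]
width: 0.134
grasp_force: 25.0
```

Call:
move_arm(increments=[[[0.047, 0.033, 0], 0], [[0.047, 0.033, 0], 0], [[0.047, 0.033, 0], 0], [[0.047, 0.033, 0], 0], [[0.047, 0.033, 0], 0], [[0.047, 0.033, 0], 0], [[0.03, 0.02, 0], 0], [[0, 0, 0], 0]])

```text
t: 6.1
ee_pos: [0.4744, 0.3387, 0.2169]
tcp_rot: [[-0.618, 0.786, 0.0], [0.786, 0.618, 0.0], [0.0, 0.0, -1.0]]
force: [0.2, -0.3, -0.4]
width: 0.136
grasp_force: 25.0
```

```bash
python3 -c "
from h import *
go(BAY['red'],128.05,.101)"
```

```text
t 6.1 pos [0.4744 0.3387 0.2169] psi 128.17 w 0.0120 gf 25.0 F [ 0.2 -0.3 -0.4] | turn 0.0022 then shift x 0.0184 y 0.0171 z 0.1159
```

Call:
move_arm(increments=[[[0.0185, 0.017, 0], 0], [[0, 0, 0.03], 0], [[0, 0, 0.03], 0], [[0, 0, 0.03], 0], [[0, 0, 0.015], 0], [[0, 0, 0.006], 0], [[0, 0, 0.004], 0], [[0, 0, 0], 0]])

```text
t: 7.1
ee_pos: [0.4773, 0.362, 0.1023]
tcp_rot: [[-0.615, 0.788, 0.001], [0.788, 0.615, 0.0], [-0.0, 0.001, -1.0]]
force: [0.6, 0.1, -0.2]
width: 0.131
grasp_force: 25.0
```

Run:
```python
from h import *
go(BAY['red'],128.05,.101)
a=camera("top");b=camera("side")
o=np.hstack([cv2.resize(a["image"][120:270,80:280],(400,300)),cv2.resize(b["image"][80:230,150:350],(400,300))])
cv2.imwrite("pics/red1.png",o)
```

```text
t 7.1 pos [0.4773 0.362  0.1023] psi 127.99 w 0.0115 gf 25.0 F [ 0.6  0.1 -0.2] | turn -0.0011 then shift x 0.0018 y 0.0005 z 0.0013
```

View pics/red1.png

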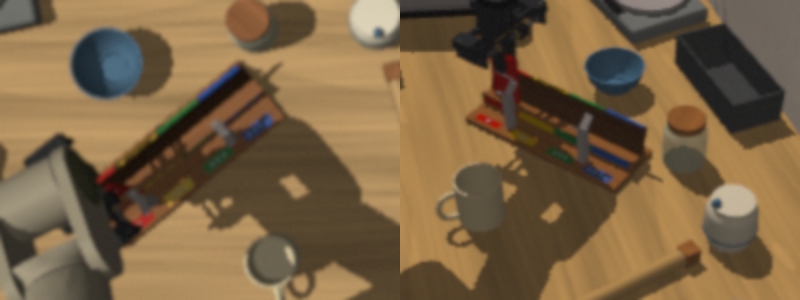

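The side panel shows the red scraper held upright over the red bay at about (505,85), not yet touching the ledge. I'll lower it until it touches.

Call:
move_arm(increments=[[[0.001, 0, 0.0015], 0], [[0, 0, 0.001], 0], [[0, 0, 0], 0]])

```text
t: 7.58
ee_pos: [0.4772, 0.3628, 0.1012]
tcp_rot: [[-0.616, 0.788, 0.003], [0.788, 0.616, 0.001], [-0.001, 0.003, -1.0]]
force: [-1.5, -2.3, 11.4]
width: 0.13
grasp_force: 25.0
```

Call:
move_arm(increments=[[[0, 0, 0], 0], [[0, 0, 0], 0], [[0, 0.004, 0], 0], [[0, 0.004, 0], 0], [[0, 0.005, 0], 0], [[0, 0.005, 0], 0], [[0, 0.005, 0], 0]], jaw=0.03)

```text
t: 8.45
ee_pos: [0.4949, 0.3771, 0.0992]
tcp_rot: [[-0.615, 0.788, -0.0], [0.788, 0.615, 0.0], [0.0, -0.0, -1.0]]
force: [0.4, -0.2, -0.1]
width: 0.335
grasp_force: 0.1
```

Call:
move_arm(increments=[[[0, 0.002, 0], 0], [[0, 0.003, 0], 0], [[0, 0.004, 0], 0], [[0, 0.004, 0], 0], [[0, 0.004, 0], 0], [[0, 0.003, 0], 0], [[0, 0.002, 0], 0], [[0, 0, 0], 0]], jaw=0.044)

```text
t: 9.45
ee_pos: [0.512, 0.3904, 0.0992]
tcp_rot: [[-0.615, 0.788, -0.0], [0.788, 0.615, -0.0], [-0.0, -0.0, -1.0]]
force: [-0.2, 0.5, 0.6]
width: 0.502
grasp_force: 0.0
```

Run:
```python
from h import *
go(BAY['red'],128.05,.101)
b=camera("side")
cv2.imwrite("pics/red2.png",cv2.resize(b["image"][90:190,170:270],(600,600),interpolation=cv2.INTER_CUBIC))
```

```text
t 9.4 pos [0.512  0.3904 0.0992] psi 127.99 w 0.0442 gf 0.0 F [-0.2  0.5  0.6] | turn -0.0011 then shift x 0.0008 y -0.0443 z -0.0018
```

View pics/red2.png

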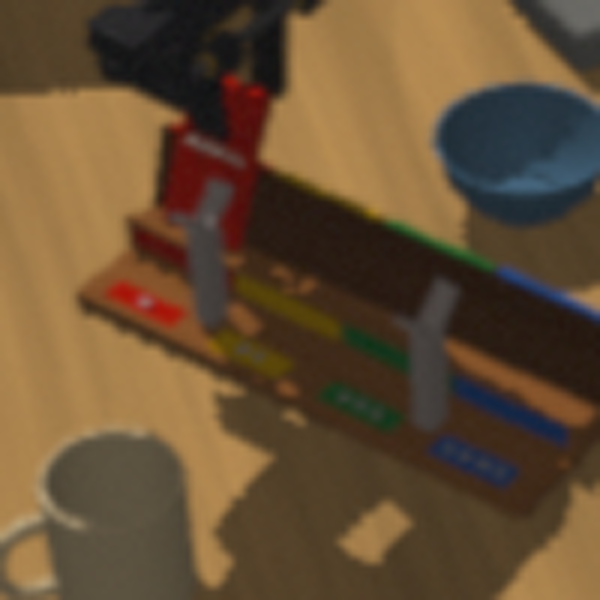

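Red, at about (215,160), leans back against the panel inside its bay. Next I'll retreat and fetch yellow.

Call:
move_arm(increments=[[[0, -0.005, 0], 0], [[0, -0.004, 0], 0], [[0, 0, 0], 0], [[0, 0, -0.015], 0], [[0, 0, -0.03], 0], [[0, 0, -0.045], 0], [[0, 0, -0.05], 0], [[0, 0, 0], 0]])

```text
t: 10.5
ee_pos: [0.5059, 0.3855, 0.2446]
tcp_rot: [[-0.616, 0.788, 0.008], [0.788, 0.616, 0.004], [-0.002, 0.009, -1.0]]
force: [0.4, 0.3, 0.5]
width: 0.501
grasp_force: 0.0
```

Call:
move_arm(increments=[[[-0.03, -0.03, 0], 0], [[-0.041, -0.041, 0], 0], [[-0.041, -0.041, 0], 0], [[-0.041, -0.041, 0], 0], [[-0.041, -0.041, 0], 0], [[-0.041, -0.041, 0], 0], [[-0.041, -0.041, 0], 0], [[-0.041, -0.041, 0], 0]], jaw=0.04)

```text
t: 11.5
ee_pos: [0.4493, -0.0618, 0.2391]
tcp_rot: [[-0.616, 0.788, -0.0], [0.788, 0.616, 0.0], [0.0, -0.0, -1.0]]
force: [0.2, 0.0, -0.0]
width: 0.45
grasp_force: 0.0
```

Call:
move_arm(increments=[[[-0.041, -0.041, 0], 0], [[-0.041, -0.041, 0], 0], [[-0.035, -0.03, 0], 0], [[0, 0, 0], 0.18], [[0, 0, 0], 0.18], [[0, 0, 0], 0.18], [[0, 0, 0], 0.18], [[0, 0, 0], 0.18]])

```text
t: 12.5
ee_pos: [0.4336, -0.2211, 0.2389]
tcp_rot: [[0.241, 0.971, -0.001], [0.971, -0.241, 0.001], [0.0, -0.001, -1.0]]
force: [-1.0, -0.4, 0.4]
width: 0.451
grasp_force: 0.0
```

Call:
move_arm(increments=[[[0, 0, 0], 0.18], [[0, 0, 0], 0.18], [[0, 0, 0], 0.18], [[0, 0, 0], 0.18], [[0, 0, 0], 0.18], [[0, 0, 0], 0]])

```text
t: 13.25
ee_pos: [0.4336, -0.2211, 0.239]
tcp_rot: [[0.907, 0.422, -0.001], [0.422, -0.907, 0.001], [-0.0, -0.001, -1.0]]
force: [-0.5, -0.4, -0.9]
width: 0.455
grasp_force: 0.0
```

Run:
```python
from h import *
go(SC['yellow'][:2],24,.076)
c=camera("top");P=pts(c); np.save("top1.npy",c,allow_pickle=True)
m=(abs(P[...,0]-.5545)<.2)&(abs(P[...,1]+.129)<.08)
b=camera("side")
o=np.hstack([cv2.resize(c["image"][120:270,80:280],(400,300)),cv2.resize(b["image"][80:230,150:350],(400,300))])
cv2.imwrite("pics/red3.png",o)
Pr=np.concatenate([pts(c)[mask(c["image"],"red")],pts(b)[mask(b["image"],"red")]]); Pr=Pr[~np.isnan(Pr[:,0])]
a=np.radians(RY);R=np.array([[np.cos(a),-np.sin(a)],[np.sin(a),np.cos(a)]])
L=np.c_[(Pr[:,:2]-RO)@R,Pr[:,2]]; k=L[(L[:,2]>.095)&(abs(L[:,1])<.2)&(abs(L[:,0])<.1)]; print(len(k),k.min(0),k.max(0))
```

```text
t 13.2 pos [ 0.4336 -0.2211  0.239 ] psi 24.95 w 0.0401 gf 0.0 F [-0.5 -0.4 -0.9] | turn 0.0165 then shift x -0.0069 y 0.0149 z 0.1630
135 [0.03456303 0.09652001 0.0950543 ] [0.05328147 0.15415456 0.13196277]
```

View pics/red3.png

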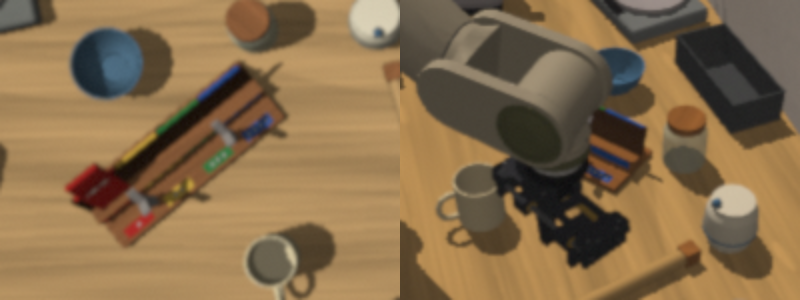

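Red, at (95,190) in the top panel, stands in its bay with y from 96 to 154 mm, inside the bay's 84 to 168. Now yellow.

Call:
move_arm(increments=[[[0, 0, 0], 0.0165], [[-0.007, 0.015, 0], 0], [[0, 0, 0.045], 0], [[0, 0, 0.045], 0], [[0, 0, 0.04], 0], [[0, 0, 0.02], 0], [[0, 0, 0.012], 0], [[0, 0, 0], 0]])

```text
t: 14.35
ee_pos: [0.4335, -0.2383, 0.0769]
tcp_rot: [[0.914, 0.405, -0.001], [0.405, -0.914, 0.0], [-0.0, -0.001, -1.0]]
force: [0.6, 0.5, 0.5]
width: 0.453
grasp_force: 0.0
```

Call:
move_arm(increments=[[[0, 0, 0], 0], [[0, 0, 0], 0], [[0, 0, 0], 0], [[0, 0, 0], 0]], jaw=0.0)

```text
t: 14.85
ee_pos: [0.4334, -0.2374, 0.0777]
tcp_rot: [[0.914, 0.406, -0.0], [0.406, -0.914, 0.001], [0.0, -0.001, -1.0]]
force: [-1.5, 3.4, 5.7]
width: 0.144
grasp_force: 24.6
```

Call:
move_arm(increments=[[[0, 0, -0.01], 0], [[0, 0, -0.02], 0], [[0, 0, -0.02], 0], [[0, 0, -0.03], 0], [[0, 0, -0.03], 0], [[0, 0, -0.03], 0]])

```text
t: 15.6
ee_pos: [0.4335, -0.2378, 0.2189]
tcp_rot: [[0.914, 0.405, 0.001], [0.405, -0.914, -0.001], [0.0, 0.001, -1.0]]
force: [-0.5, 0.3, -0.2]
width: 0.132
grasp_force: 24.8
```

Call:
move_arm(increments=[[[0, 0, 0], -0.182], [[0, 0, 0], -0.182], [[0, 0, 0], -0.182], [[0, 0, 0], -0.182], [[0, 0, 0], -0.182], [[0, 0, 0], -0.182], [[0, 0, 0], -0.182], [[0, 0, 0], -0.182]])

```text
t: 16.6
ee_pos: [0.4335, -0.2379, 0.2179]
tcp_rot: [[-0.304, 0.953, 0.001], [0.953, 0.304, -0.001], [-0.001, 0.0, -1.0]]
force: [0.4, 0.2, -0.8]
width: 0.133
grasp_force: 24.8
```

Call:
move_arm(increments=[[[0, 0, 0], -0.182], [[0, 0, 0], -0.178], [[0, 0, 0], 0]])

```text
t: 16.98
ee_pos: [0.4335, -0.2379, 0.2178]
tcp_rot: [[-0.614, 0.79, 0.001], [0.79, 0.614, -0.001], [-0.001, 0.0, -1.0]]
force: [0.2, 0.0, -0.8]
width: 0.134
grasp_force: 24.8
```

```bash
python3 -c "
from h import *
go(BAY['yellow'],128.05,.101)"
```

```text
t 17.0 pos [ 0.4335 -0.2379  0.2178] psi 127.86 w 0.0118 gf 24.8 F [ 0.2  0.  -0.8] | turn -0.0033 then shift x 0.3632 y 0.4047 z 0.1168
```

Call:
move_arm(increments=[[[0, 0, 0], -0.0033], [[0.034, 0.038, 0], 0], [[0.037, 0.041, 0], 0], [[0.037, 0.041, 0], 0], [[0.037, 0.041, 0], 0], [[0.037, 0.041, 0], 0], [[0.037, 0.041, 0], 0], [[0.037, 0.041, 0], 0]])

```text
t: 17.98
ee_pos: [0.4989, 0.1408, 0.2175]
tcp_rot: [[-0.616, 0.788, 0.001], [0.788, 0.616, -0.0], [-0.0, 0.0, -1.0]]
force: [1.1, -0.0, -0.0]
width: 0.135
grasp_force: 24.8
```

Call:
move_arm(increments=[[[0.037, 0.041, 0], 0], [[0.037, 0.041, 0], 0], [[0.033, 0.039, 0], 0], [[0, 0, 0], 0], [[0, 0, 0], 0]])

```text
t: 18.6
ee_pos: [0.5276, 0.2974, 0.2171]
tcp_rot: [[-0.617, 0.787, -0.0], [0.787, 0.617, -0.001], [-0.0, -0.001, -1.0]]
force: [-0.1, -0.4, -0.3]
width: 0.129
grasp_force: 24.9
```

```bash
python3 -c "
from h import *
go(BAY['yellow'],128.05,.101)"
```

```text
t 18.6 pos [0.5276 0.2974 0.2171] psi 128.07 w 0.0113 gf 24.9 F [-0.1 -0.4 -0.3] | turn 0.0004 then shift x -0.0003 y 0.0007 z 0.1161
```

Call:
move_arm(increments=[[[0, 0, 0.03], 0], [[0, 0, 0.03], 0], [[0, 0, 0.03], 0], [[0, 0, 0.015], 0], [[0, 0, 0.006], 0], [[0, 0, 0.004], 0], [[0, 0, 0.001], 0], [[0, 0, 0], 0]])

```text
t: 19.6
ee_pos: [0.5281, 0.2979, 0.1019]
tcp_rot: [[-0.618, 0.786, 0.001], [0.786, 0.618, 0.0], [-0.0, 0.001, -1.0]]
force: [0.3, -0.5, -0.5]
width: 0.132
grasp_force: 24.9
```

Call:
move_arm(increments=[[[0, 0, 0.001], 0], [[0, 0, 0], 0]])

```text
t: 19.85
ee_pos: [0.5284, 0.298, 0.1018]
tcp_rot: [[-0.618, 0.786, 0.003], [0.786, 0.618, 0.001], [-0.001, 0.002, -1.0]]
force: [-0.9, -1.7, 8.1]
width: 0.133
grasp_force: 24.9
```

Contact made, so I'll use the same release and tip-back.

Call:
move_arm(increments=[[[0, 0, 0], 0], [[0, 0, 0], 0], [[0, 0.004, 0], 0], [[0, 0.004, 0], 0], [[0, 0.005, 0], 0], [[0, 0.005, 0], 0], [[0, 0.005, 0], 0]], jaw=0.03)

```text
t: 20.72
ee_pos: [0.5462, 0.3123, 0.1002]
tcp_rot: [[-0.618, 0.786, 0.0], [0.786, 0.618, 0.0], [-0.0, 0.0, -1.0]]
force: [-0.6, 0.1, -0.5]
width: 0.342
grasp_force: 0.1
```

Call:
move_arm(increments=[[[0, 0.002, 0], 0], [[0, 0.003, 0], 0], [[0, 0.004, 0], 0], [[0, 0.004, 0], 0], [[0, 0.004, 0], 0], [[0, 0.003, 0], 0], [[0, 0.002, 0], 0], [[0, 0, 0], 0]], jaw=0.044)

```text
t: 21.72
ee_pos: [0.5632, 0.3257, 0.1002]
tcp_rot: [[-0.618, 0.786, -0.0], [0.786, 0.618, 0.0], [0.0, 0.0, -1.0]]
force: [0.2, -0.4, -0.4]
width: 0.502
grasp_force: 0.0
```

Call:
move_arm(increments=[[[0, -0.005, 0], 0], [[0, -0.004, 0], 0], [[0, 0, 0], 0], [[0, 0, -0.015], 0], [[0, 0, -0.03], 0], [[0, 0, -0.045], 0], [[0, 0, -0.05], 0], [[0, 0, 0], 0]])

```text
t: 22.72
ee_pos: [0.5572, 0.3206, 0.2457]
tcp_rot: [[-0.618, 0.786, 0.009], [0.786, 0.618, 0.003], [-0.003, 0.009, -1.0]]
force: [1.2, -0.4, 0.4]
width: 0.501
grasp_force: 0.0
```

```bash
cat >> h.py <<'E'
def placed(*cols):
    a=np.radians(RY);R=np.array([[np.cos(a),-np.sin(a)],[np.sin(a),np.cos(a)]])
    for n in("top","side"):
        c=camera(n); P=pts(c)
        for col in cols:
            q=P[mask(c["image"],col)]; q=q[~np.isnan(q[:,0])]; L=np.c_[(q[:,:2]-RO)@R,q[:,2]]
            k=L[(L[:,2]>.092)&(abs(L[:,1])<.2)&(abs(L[:,0])<.1)]
            if len(k): print(n,col,len(k),k.min(0).round(3),k.max(0).round(3))
E
python3 -c "
from h import *
placed('red','yellow')
go(SC['green'][:2],128.05,.24)"
```

```text
top red 15 [0.042 0.139 0.109] [0.053 0.151 0.13 ]
top yellow 1 [0.037 0.052 0.1  ] [0.037 0.052 0.1  ]
side red 112 [-0.014  0.078  0.092] [0.051 0.154 0.13 ]
side yellow 140 [0.028 0.008 0.092] [0.057 0.069 0.128]
t 22.8 pos [0.556  0.3201 0.2407] psi 128.15 w 0.0441 gf 0.0 F [-0.5  0.2  0.1] | turn 0.0018 then shift x -0.4696 y -0.4555 z 0.0007
```

Call:
move_arm(increments=[[[-0.03, -0.03, 0], 0], [[-0.043, -0.042, 0], 0], [[-0.043, -0.042, 0], 0], [[-0.043, -0.042, 0], 0], [[-0.043, -0.042, 0], 0], [[-0.043, -0.042, 0], 0], [[-0.043, -0.042, 0], 0], [[-0.043, -0.042, 0], 0]], jaw=0.04)

```text
t: 23.82
ee_pos: [0.5048, -0.142, 0.2391]
tcp_rot: [[-0.618, 0.786, -0.002], [0.786, 0.618, 0.001], [0.002, -0.001, -1.0]]
force: [1.3, -0.8, -0.2]
width: 0.451
grasp_force: 0.0
```

Call:
move_arm(increments=[[[-0.043, -0.042, 0], 0], [[-0.043, -0.042, 0], 0], [[-0.043, -0.042, 0], 0], [[-0.01, -0.006, 0], 0.18], [[0, 0, 0], 0.18], [[0, 0, 0], 0.18], [[0, 0, 0], 0.18], [[0, 0, 0], 0.18]])

```text
t: 24.82
ee_pos: [0.4874, -0.3309, 0.2387]
tcp_rot: [[0.238, 0.971, -0.002], [0.971, -0.238, 0.002], [0.002, -0.003, -1.0]]
force: [0.0, 0.0, -1.0]
width: 0.453
grasp_force: 0.0
```

Call:
move_arm(increments=[[[0, 0, 0], 0.18], [[0, 0, 0], 0.18], [[0, 0, 0], 0.18], [[0, 0, 0], 0.18], [[0, 0, 0], 0.18], [[0, 0, 0], 0]])

```text
t: 25.58
ee_pos: [0.4875, -0.3309, 0.239]
tcp_rot: [[0.906, 0.424, -0.002], [0.424, -0.906, 0.002], [-0.001, -0.002, -1.0]]
force: [-0.0, -0.5, 0.4]
width: 0.453
grasp_force: 0.0
```

```bash
python3 -c "
from h import *
go(SC['green'][:2],25,.076)"
```

```text
t 25.6 pos [ 0.4875 -0.3309  0.239 ] psi 25.11 w 0.0399 gf 0.0 F [-0.  -0.5  0.4] | turn 0.0019 then shift x -0.0006 y -0.0007 z 0.1630
```

Call:
move_arm(increments=[[[-0.0005, -0.0005, 0.045], 0], [[0, 0, 0.045], 0], [[0, 0, 0.04], 0], [[0, 0, 0.02], 0], [[0, 0, 0.012], 0], [[0, 0, 0], 0]])

```text
t: 26.32
ee_pos: [0.4869, -0.3308, 0.0777]
tcp_rot: [[0.906, 0.424, -0.001], [0.424, -0.906, 0.001], [-0.0, -0.001, -1.0]]
force: [-0.0, 0.9, 0.6]
width: 0.456
grasp_force: 0.0
```

Call:
move_arm(increments=[[[0, 0, 0], 0], [[0, 0, 0], 0], [[0, 0, 0], 0], [[0, 0, 0], 0]], jaw=0.0)

```text
t: 26.82
ee_pos: [0.4871, -0.3307, 0.0788]
tcp_rot: [[0.906, 0.423, 0.0], [0.423, -0.906, 0.0], [0.0, -0.0, -1.0]]
force: [-2.0, 2.0, 5.1]
width: 0.137
grasp_force: 24.8
```

Call:
move_arm(increments=[[[0, 0, -0.01], 0], [[0, 0, -0.02], 0], [[0, 0, -0.02], 0], [[0, 0, -0.03], 0], [[0, 0, -0.03], 0], [[0, 0, -0.03], 0]])

```text
t: 27.58
ee_pos: [0.4871, -0.3311, 0.2198]
tcp_rot: [[0.906, 0.423, 0.001], [0.423, -0.906, -0.001], [0.0, 0.001, -1.0]]
force: [-0.2, -0.2, -1.4]
width: 0.134
grasp_force: 24.8
```

Call:
move_arm(increments=[[[0, 0, 0], -0.18], [[0, 0, 0], -0.18], [[0, 0, 0], -0.18], [[0, 0, 0], -0.18], [[0, 0, 0], -0.18], [[0, 0, 0], -0.18], [[0, 0, 0], -0.18], [[0, 0, 0], -0.18]])

```text
t: 28.58
ee_pos: [0.4872, -0.3311, 0.2188]
tcp_rot: [[-0.307, 0.952, 0.001], [0.952, 0.307, -0.001], [-0.001, 0.0, -1.0]]
force: [-0.4, -0.1, -1.4]
width: 0.135
grasp_force: 24.8
```

Call:
move_arm(increments=[[[0, 0, 0], -0.18], [[0, 0, 0], -0.178], [[0, 0, 0], 0]])

```text
t: 28.95
ee_pos: [0.4872, -0.3311, 0.2187]
tcp_rot: [[-0.615, 0.789, 0.0], [0.789, 0.615, -0.001], [-0.001, -0.0, -1.0]]
force: [0.8, 0.2, -1.8]
width: 0.134
grasp_force: 24.8
```

```bash
python3 -c "
from h import *
go(BAY['green'],128.05,.101)"
```

```text
t 28.9 pos [ 0.4872 -0.3311  0.2187] psi 127.94 w 0.0118 gf 24.8 F [ 0.8  0.2 -1.8] | turn -0.0020 then shift x 0.3857 y 0.4199 z 0.1177
```

Call:
move_arm(increments=[[[0, 0, 0], -0.002], [[0.034, 0.037, 0], 0], [[0.039, 0.0425, 0], 0], [[0.039, 0.0425, 0], 0], [[0.039, 0.0425, 0], 0], [[0.039, 0.0425, 0], 0], [[0.039, 0.0425, 0], 0], [[0.039, 0.0425, 0], 0]])

```text
t: 29.95
ee_pos: [0.5514, 0.062, 0.2185]
tcp_rot: [[-0.615, 0.788, 0.001], [0.788, 0.615, -0.0], [-0.0, 0.0, -1.0]]
force: [0.5, -0.2, -0.9]
width: 0.133
grasp_force: 24.8
```

Call:
move_arm(increments=[[[0.039, 0.0425, 0], 0], [[0.039, 0.0425, 0], 0], [[0.039, 0.0425, 0], 0], [[0, 0, 0], 0], [[0, 0, 0], 0]])

```text
t: 30.58
ee_pos: [0.5792, 0.2306, 0.2181]
tcp_rot: [[-0.617, 0.787, -0.0], [0.787, 0.617, -0.0], [-0.0, -0.0, -1.0]]
force: [0.5, 0.2, -1.0]
width: 0.133
grasp_force: 24.9
```

```bash
python3 -c "
from h import *
go(BAY['green'],128.05,.1028)"
```

```text
t 30.6 pos [0.5792 0.2306 0.2181] psi 128.07 w 0.0117 gf 24.9 F [ 0.5  0.2 -1. ] | turn 0.0004 then shift x 0.0001 y 0.0013 z 0.1153
```

Call:
move_arm(increments=[[[0, 0.001, 0.03], 0], [[0, 0, 0.03], 0], [[0, 0, 0.03], 0], [[0, 0, 0.015], 0], [[0, 0, 0.006], 0], [[0, 0, 0.004], 0], [[0, 0, 0.001], 0], [[0, 0, 0], 0]])

```text
t: 31.58
ee_pos: [0.5803, 0.2316, 0.1028]
tcp_rot: [[-0.618, 0.786, 0.001], [0.786, 0.618, 0.0], [-0.0, 0.001, -1.0]]
force: [-0.0, 0.1, -0.7]
width: 0.136
grasp_force: 24.9
```

Call:
move_arm(increments=[[[0, 0, 0.001], 0], [[0, 0, 0], 0]])

```text
t: 31.82
ee_pos: [0.5805, 0.2317, 0.1028]
tcp_rot: [[-0.618, 0.786, 0.002], [0.786, 0.618, 0.0], [-0.001, 0.002, -1.0]]
force: [-1.3, -0.8, 7.6]
width: 0.13
grasp_force: 24.9
```

Call:
move_arm(increments=[[[0, 0, 0], 0], [[0, 0, 0], 0], [[0, 0.004, 0], 0], [[0, 0.004, 0], 0], [[0, 0.005, 0], 0], [[0, 0.005, 0], 0], [[0, 0.005, 0], 0]], jaw=0.03)

```text
t: 32.7
ee_pos: [0.5984, 0.246, 0.1012]
tcp_rot: [[-0.618, 0.786, -0.0], [0.786, 0.618, 0.0], [0.0, -0.0, -1.0]]
force: [-0.1, 0.4, -0.2]
width: 0.339
grasp_force: 0.1
```

Call:
move_arm(increments=[[[0, 0.002, 0], 0], [[0, 0.003, 0], 0], [[0, 0.004, 0], 0], [[0, 0.004, 0], 0], [[0, 0.004, 0], 0], [[0, 0.003, 0], 0], [[0, 0.002, 0], 0], [[0, 0, 0], 0]], jaw=0.044)

```text
t: 33.7
ee_pos: [0.6154, 0.2594, 0.1012]
tcp_rot: [[-0.618, 0.786, -0.0], [0.786, 0.618, -0.0], [0.0, -0.0, -1.0]]
force: [0.1, 0.6, 0.3]
width: 0.493
grasp_force: 0.0
```

Call:
move_arm(increments=[[[0, -0.005, 0], 0], [[0, -0.004, 0], 0], [[0, 0, 0], 0], [[0, 0, -0.015], 0], [[0, 0, -0.03], 0], [[0, 0, -0.045], 0], [[0, 0, -0.05], 0], [[0, 0, 0], 0]])

```text
t: 34.7
ee_pos: [0.6094, 0.2542, 0.2468]
tcp_rot: [[-0.618, 0.786, 0.009], [0.786, 0.618, 0.002], [-0.004, 0.009, -1.0]]
force: [0.2, -0.1, -0.0]
width: 0.502
grasp_force: 0.0
```

```bash
python3 -c "
from h import *
placed('red','yellow','green')
go(SC['blue'][:2],128.05,.24)"
```

```text
top green 10 [ 0.006 -0.078  0.123] [ 0.05  -0.057  0.325]
side red 119 [-0.024  0.075  0.092] [0.055 0.155 0.129]
side yellow 137 [0.029 0.005 0.092] [0.055 0.074 0.13 ]
side green 90 [ 0.03  -0.073  0.094] [ 0.055 -0.014  0.132]
t 34.8 pos [0.6082 0.2538 0.2417] psi 128.15 w 0.0439 gf 0.0 F [-0.6  0.5 -0.7] | turn 0.0018 then shift x -0.3329 y -0.4480 z 0.0017
```

Call:
move_arm(increments=[[[-0.028, -0.038, 0], 0], [[-0.034, -0.0455, 0], 0], [[-0.034, -0.0455, 0], 0], [[-0.034, -0.0455, 0], 0], [[-0.034, -0.0455, 0], 0], [[-0.034, -0.0455, 0], 0], [[-0.034, -0.0455, 0], 0], [[-0.034, -0.0455, 0], 0]], jaw=0.04)

```text
t: 35.8
ee_pos: [0.4911, -0.177, 0.2401]
tcp_rot: [[-0.618, 0.786, -0.002], [0.786, 0.618, 0.001], [0.002, -0.001, -1.0]]
force: [-0.4, -0.5, -0.6]
width: 0.454
grasp_force: 0.0
```

Call:
move_arm(increments=[[[-0.034, -0.0455, 0], 0], [[-0.033, -0.0455, 0], 0], [[0, 0, 0], 0.179], [[0, 0, 0], 0.179], [[0, 0, 0], 0.179], [[0, 0, 0], 0.179], [[0, 0, 0], 0.179], [[0, 0, 0], 0.179]])

```text
t: 36.8
ee_pos: [0.4617, -0.2841, 0.2399]
tcp_rot: [[0.402, 0.915, -0.002], [0.915, -0.402, 0.002], [0.001, -0.003, -1.0]]
force: [-0.1, 0.5, 0.0]
width: 0.452
grasp_force: 0.0
```

Call:
move_arm(increments=[[[0, 0, 0], 0.179], [[0, 0, 0], 0.179], [[0, 0, 0], 0.179], [[0, 0, 0], 0.179], [[0, 0, 0], 0]])

```text
t: 37.42
ee_pos: [0.4618, -0.2842, 0.2401]
tcp_rot: [[0.901, 0.433, -0.002], [0.433, -0.901, 0.002], [-0.001, -0.002, -1.0]]
force: [0.6, 0.2, 0.2]
width: 0.456
grasp_force: 0.0
```

```bash
python3 -c "
from h import *
go(SC['blue'][:2],25.5,.076)"
```

```text
t 37.4 pos [ 0.4618 -0.2842  0.2401] psi 25.68 w 0.0402 gf 0.0 F [0.6 0.2 0.2] | turn 0.0032 then shift x -0.0012 y -0.0002 z 0.1641
```

Call:
move_arm(increments=[[[-0.001, 0, 0.045], 0], [[0, 0, 0.045], 0], [[0, 0, 0.04], 0], [[0, 0, 0.02], 0], [[0, 0, 0.013], 0], [[0, 0, 0], 0]])

```text
t: 38.17
ee_pos: [0.461, -0.2848, 0.0777]
tcp_rot: [[0.901, 0.433, -0.001], [0.433, -0.901, 0.001], [-0.001, -0.001, -1.0]]
force: [-0.1, -0.8, 0.1]
width: 0.455
grasp_force: 0.0
```

Call:
move_arm(increments=[[[0, 0, 0], 0], [[0, 0, 0], 0], [[0, 0, 0], 0], [[0, 0, 0], 0]], jaw=0.0)

```text
t: 38.67
ee_pos: [0.4611, -0.2845, 0.0787]
tcp_rot: [[0.902, 0.432, -0.0], [0.432, -0.902, 0.001], [0.0, -0.001, -1.0]]
force: [-1.7, 2.4, 5.7]
width: 0.13
grasp_force: 24.7
```

Call:
move_arm(increments=[[[0, 0, -0.01], 0], [[0, 0, -0.02], 0], [[0, 0, -0.02], 0], [[0, 0, -0.03], 0], [[0, 0, -0.03], 0], [[0, 0, -0.03], 0]])

```text
t: 39.42
ee_pos: [0.4612, -0.2851, 0.2199]
tcp_rot: [[0.902, 0.432, 0.001], [0.432, -0.902, -0.001], [0.0, 0.001, -1.0]]
force: [-0.1, 0.0, -0.4]
width: 0.135
grasp_force: 24.8
```

Call:
move_arm(increments=[[[0, 0, 0], -0.179], [[0, 0, 0], -0.179], [[0, 0, 0], -0.179], [[0, 0, 0], -0.179], [[0, 0, 0], -0.179], [[0, 0, 0], -0.179], [[0, 0, 0], -0.179], [[0, 0, 0], -0.179]])

```text
t: 40.42
ee_pos: [0.4613, -0.2852, 0.2188]
tcp_rot: [[-0.308, 0.951, 0.001], [0.951, 0.308, -0.001], [-0.001, 0.0, -1.0]]
force: [0.9, -0.1, -0.3]
width: 0.134
grasp_force: 24.8
```

Call:
move_arm(increments=[[[0, 0, 0], -0.179], [[0, 0, 0], -0.176], [[0, 0, 0], 0]])

```text
t: 40.8
ee_pos: [0.4613, -0.2851, 0.2187]
tcp_rot: [[-0.614, 0.789, 0.001], [0.789, 0.614, -0.001], [-0.001, 0.0, -1.0]]
force: [-0.7, -0.3, -0.3]
width: 0.136
grasp_force: 24.8
```

```bash
python3 -c "
from h import *
go(BAY['blue'],128.05,.1028)"
```

```text
t 40.8 pos [ 0.4613 -0.2851  0.2187] psi 127.88 w 0.0119 gf 24.8 F [-0.7 -0.3 -0.3] | turn -0.0030 then shift x 0.2495 y 0.4120 z 0.1159
```

Call:
move_arm(increments=[[[0, 0, 0], -0.003], [[0.025, 0.041, 0], 0], [[0.028, 0.0465, 0], 0], [[0.028, 0.0465, 0], 0], [[0.028, 0.0465, 0], 0], [[0.028, 0.0465, 0], 0], [[0.028, 0.0465, 0], 0], [[0.028, 0.0465, 0], 0]])

```text
t: 41.8
ee_pos: [0.5942, 0.0662, 0.2184]
tcp_rot: [[-0.616, 0.788, 0.0], [0.788, 0.616, -0.0], [-0.0, 0.0, -1.0]]
force: [1.0, -0.6, -0.2]
width: 0.138
grasp_force: 24.8
```

Call:
move_arm(increments=[[[0.028, 0.0465, 0], 0], [[0.028, 0.0465, 0], 0], [[0, 0, 0], 0], [[0, 0, 0], 0]])

```text
t: 42.3
ee_pos: [0.6321, 0.1656, 0.2181]
tcp_rot: [[-0.617, 0.787, -0.0], [0.787, 0.617, -0.0], [-0.0, -0.001, -1.0]]
force: [-0.1, -1.0, -1.0]
width: 0.135
grasp_force: 24.9
```

```bash
python3 -c "
from h import *
go(BAY['blue'],128.05,.1028)"
```

```text
t 42.3 pos [0.6321 0.1656 0.2181] psi 128.07 w 0.0119 gf 24.9 F [-0.1 -1.  -1. ] | turn 0.0004 then shift x -0.0002 y -0.0003 z 0.1153
```

Call:
move_arm(increments=[[[0, 0, 0.03], 0], [[0, 0, 0.03], 0], [[0, 0, 0.03], 0], [[0, 0, 0.015], 0], [[0, 0, 0.006], 0], [[0, 0, 0.004], 0], [[0, 0, 0.001], 0], [[0, 0, 0], 0]])

```text
t: 43.3
ee_pos: [0.6325, 0.166, 0.103]
tcp_rot: [[-0.618, 0.786, 0.001], [0.786, 0.618, 0.0], [-0.001, 0.001, -1.0]]
force: [0.1, -0.6, 1.2]
width: 0.134
grasp_force: 24.9
```

Call:
move_arm(increments=[[[0, 0, 0.001], 0], [[0, 0, 0], 0]])

```text
t: 43.55
ee_pos: [0.6328, 0.1659, 0.1029]
tcp_rot: [[-0.618, 0.786, 0.003], [0.786, 0.618, -0.0], [-0.002, 0.002, -1.0]]
force: [-1.4, -1.3, 6.7]
width: 0.134
grasp_force: 24.9
```

Call:
move_arm(increments=[[[0, 0, 0], 0], [[0, 0, 0], 0], [[0, 0.004, 0], 0], [[0, 0.004, 0], 0], [[0, 0.005, 0], 0], [[0, 0.005, 0], 0], [[0, 0.005, 0], 0]], jaw=0.03)

```text
t: 44.42
ee_pos: [0.6506, 0.1805, 0.1012]
tcp_rot: [[-0.618, 0.786, -0.0], [0.786, 0.618, 0.0], [0.0, 0.0, -1.0]]
force: [-0.3, -0.1, -0.1]
width: 0.343
grasp_force: 0.1
```

Call:
move_arm(increments=[[[0, 0.002, 0], 0], [[0, 0.003, 0], 0], [[0, 0.004, 0], 0], [[0, 0.004, 0], 0], [[0, 0.004, 0], 0], [[0, 0.003, 0], 0], [[0, 0.002, 0], 0], [[0, 0, 0], 0]], jaw=0.044)

```text
t: 45.42
ee_pos: [0.6676, 0.1938, 0.1012]
tcp_rot: [[-0.618, 0.786, -0.0], [0.786, 0.618, -0.0], [0.0, -0.0, -1.0]]
force: [0.1, -0.1, 0.5]
width: 0.5
grasp_force: 0.0
```

Call:
move_arm(increments=[[[0, -0.005, 0], 0], [[0, -0.004, 0], 0], [[0, 0, 0], 0], [[0, 0, -0.015], 0], [[0, 0, -0.03], 0], [[0, 0, -0.045], 0], [[0, 0, -0.05], 0], [[0, 0, 0], 0]])

```text
t: 46.42
ee_pos: [0.6616, 0.1885, 0.2471]
tcp_rot: [[-0.618, 0.786, 0.01], [0.786, 0.618, 0.001], [-0.005, 0.008, -1.0]]
force: [0.4, -0.8, 0.2]
width: 0.498
grasp_force: 0.0
```

Call:
move_arm(increments=[[[-0.028, -0.038, 0], 0], [[-0.034, -0.0455, 0], 0], [[-0.034, -0.0455, 0], 0], [[-0.034, -0.0455, 0], 0], [[-0.034, -0.0455, 0], 0], [[-0.034, -0.0455, 0], 0], [[-0.034, -0.0455, 0], 0], [[-0.034, -0.0455, 0], 0]], jaw=0.06)

```text
t: 47.42
ee_pos: [0.5435, -0.2427, 0.2409]
tcp_rot: [[-0.618, 0.786, -0.001], [0.786, 0.618, 0.001], [0.001, -0.0, -1.0]]
force: [0.5, -0.2, 0.4]
width: 0.679
grasp_force: 0.0
```

Run:
```python
from h import *
placed('red','yellow','green','blue'); go((.5545,-.129),15,.2)
for n in("top","side"):
  c=camera(n); P=pts(c)
  m=(P[...,2]>.006)&(P[...,2]<.045)&(abs(P[...,0]-.55)<.25)&(abs(P[...,1]+.12)<.15)
  k,l,st,ce=cv2.connectedComponentsWithStats(m.astype(np.uint8))
  for i in range(1,k):
    if st[i,4]<150: continue
    q=P[l==i]; e=cv2.minAreaRect(q[:,:2].astype(np.float32)); print(n,ce[i].round(),st[i,4],"zmax",np.percentile(q[:,2],97).round(3),"rect",np.round(e[0],4),np.round(e[1],4),round(e[2],1))
  cv2.imwrite(f"pics/{n}4.png",cv2.resize(c["image"],(800,600)))
```

```text
top red 151 [0.033 0.096 0.092] [0.053 0.154 0.135]
top green 40 [ 0.045 -0.07   0.119] [ 0.051 -0.02   0.131]
top blue 133 [ 0.035 -0.153  0.092] [ 0.054 -0.1    0.133]
t 47.5 pos [ 0.5428 -0.2457  0.2404] psi 127.82 w 0.0600 gf 0.0 F [ 0.6  0.4 -0.7] | turn 1.9692 then shift x 0.0415 y -0.1097 z 0.0404
top [286. 187.] 659 zmax 0.034 rect [ 0.5615 -0.1291] [0.2765 0.0381] 15.5
side [314. 200.] 170 zmax 0.044 rect [ 0.7439 -0.0946] [0.0447 0.0902] 69.5
side [259. 224.] 809 zmax 0.03 rect [ 0.5482 -0.1309] [0.2887 0.0348] 15.2
side [235. 258.] 414 zmax 0.044 rect [ 0.4361 -0.2483] [0.0814 0.0791] 28.3
```

View pics/top4.png

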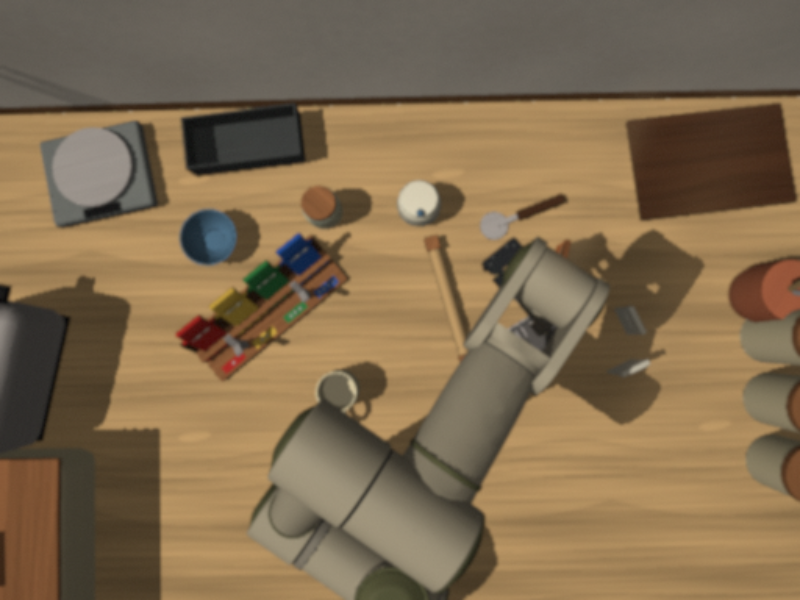

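All four lean in their bays: red (200,332), yellow (232,307), green (267,280), blue (298,253). The dowel is still where it was, at (448,295). Now I'll go to it.

Call:
move_arm(increments=[[[0, 0, 0], 0.179], [[0, 0, 0], 0.179], [[0, 0, 0], 0.179], [[0, 0, 0], 0.179], [[0, 0, 0], 0.179], [[0, 0, 0], 0.179], [[0, 0, 0], 0.179], [[0, 0, 0], 0.179]])

```text
t: 48.62
ee_pos: [0.5449, -0.2393, 0.2412]
tcp_rot: [[0.696, 0.718, -0.0], [0.718, -0.696, 0.001], [0.0, -0.001, -1.0]]
force: [-1.1, -0.3, -0.0]
width: 0.682
grasp_force: 0.0
```

Call:
move_arm(increments=[[[0, 0, 0], 0.179], [[0, 0, 0], 0.179], [[0, 0, 0], 0.175], [[0.02, -0.055, 0], 0], [[0.02, -0.055, 0], 0], [[0, 0, 0], 0], [[0, 0, 0], 0]])

```text
t: 49.5
ee_pos: [0.5536, -0.1236, 0.2413]
tcp_rot: [[0.963, 0.27, -0.0], [0.27, -0.963, -0.0], [-0.0, 0.0, -1.0]]
force: [0.4, 0.6, 0.7]
width: 0.679
grasp_force: 0.0
```

Run:
```python
from h import *
go((.553,-.1295),15.2,.004)
P=pts(camera("side")); m=(P[...,2]>.006)&(P[...,2]<.045)&(abs(P[...,0]-.55)<.25)&(abs(P[...,1]+.12)<.12)
k,l,st,ce=cv2.connectedComponentsWithStats(m.astype(np.uint8))
for i in range(1,k):
    if st[i,4]<150: continue
    q=P[l==i]; e=cv2.minAreaRect(q[:,:2].astype(np.float32)); print(st[i,4],"rect",np.round(e[0],4),np.round(e[1],4),round(e[2],1))
```

```text
t 49.5 pos [ 0.5536 -0.1236  0.2413] psi 15.67 w 0.0598 gf 0.0 F [0.4 0.6 0.7] | turn 0.0082 then shift x -0.0021 y 0.0056 z 0.2373
170 rect [ 0.7446 -0.092 ] [0.0478 0.0905] 68.0
812 rect [ 0.5486 -0.1318] [0.2874 0.035 ] 16.0
184 rect [ 0.4337 -0.2197] [0.0886 0.0405] 0.0
```

Call:
move_arm(increments=[[[-0.003, 0.0055, 0.04], 0.008], [[0, 0, 0.05], 0], [[0, 0, 0.05], 0], [[0, 0, 0.045], 0], [[0, 0, 0.03], 0], [[0, 0, 0.015], 0], [[0, 0, 0.005], 0], [[0, 0, 0], 0]])

```text
t: 50.55
ee_pos: [0.5525, -0.131, 0.0069]
tcp_rot: [[0.966, 0.26, 0.001], [0.26, -0.966, -0.001], [0.001, 0.001, -1.0]]
force: [-0.2, -0.4, -0.4]
width: 0.683
grasp_force: 0.0
```

Call:
move_arm(increments=[[[0, 0, 0], 0], [[0, 0, 0], 0], [[0, 0, 0], 0], [[0, 0, 0], 0], [[0, 0, 0], 0]], jaw=0.0, force=40)

```text
t: 51.18
ee_pos: [0.5521, -0.1304, 0.0065]
tcp_rot: [[0.965, 0.261, 0.0], [0.261, -0.965, 0.0], [0.0, -0.0, -1.0]]
force: [-1.2, 2.1, 4.1]
width: 0.307
grasp_force: 40.0
```

Call:
move_arm(increments=[[[0, 0, -0.015], 0], [[0, 0, -0.03], 0], [[0, 0, -0.04], 0], [[0, 0, -0.04], 0], [[0, 0, -0.04], 0], [[0, 0, -0.03], 0], [[0, 0, -0.01], 0], [[0, 0, 0], 0]])

```text
t: 52.18
ee_pos: [0.5519, -0.1306, 0.2112]
tcp_rot: [[0.965, 0.261, 0.0], [0.261, -0.965, -0.0], [0.0, 0.0, -1.0]]
force: [-0.1, -0.1, -1.6]
width: 0.307
grasp_force: 40.0
```

Call:
move_arm(increments=[[[0, 0, 0], -0.18], [[0, 0, 0], -0.18], [[0, 0, 0], -0.18], [[0, 0, 0], -0.18], [[0, 0, 0], -0.18], [[0, 0, 0], -0.18], [[0, 0, 0], -0.18], [[0, 0, 0], -0.18]])

```text
t: 53.18
ee_pos: [0.5515, -0.1304, 0.2095]
tcp_rot: [[-0.138, 0.99, -0.003], [0.99, 0.138, 0.001], [0.002, -0.003, -1.0]]
force: [0.6, -0.2, -2.2]
width: 0.306
grasp_force: 40.0
```

Call:
move_arm(increments=[[[0, 0, 0], -0.18], [[0, 0, 0], -0.17], [[0, 0, 0], -0.176], [[0, 0, 0], 0]])

```text
t: 53.68
ee_pos: [0.5516, -0.1304, 0.2098]
tcp_rot: [[-0.611, 0.792, -0.003], [0.792, 0.611, 0.001], [0.002, -0.001, -1.0]]
force: [-0.7, 0.3, -1.8]
width: 0.303
grasp_force: 40.0
```

Run:
```python
from h import *
go(railpt(-.03,0),128.05,.0973)
s=sensors.state(); e=s["ee_pos"]; a=np.radians(128.05)
for n in("top","side"):
  c=camera(n);P=pts(c); d=P-e
  u=d[...,0]*np.cos(a)+d[...,1]*np.sin(a); v=d[...,0]*np.sin(a)-d[...,1]*np.cos(a)
  m=(abs(v)<.025)&(abs(u)<.2)&(abs(d[...,2])<.04)&(abs(u)>.03); 
  if m.sum(): print(n,m.sum(),"along",u[m].min(),u[m].max(),"z by side",[ (d[...,2][m&(u*g>.05)].mean().round(4),(m&(u*g>.05)).sum(), v[m&(u*g>.05)].mean().round(4)) for g in(1,-1)])
```

```text
t 53.7 pos [ 0.5516 -0.1304  0.2098] psi 127.65 w 0.0267 gf 40.0 F [-0.7  0.3 -1.8] | turn -0.0069 then shift x 0.3094 y 0.2035 z 0.1125
top 412 along -0.14788519626243551 0.13904820883528896 z by side [(np.float64(0.0205), np.int64(133), np.float64(0.0019)), (np.float64(0.0208), np.int64(212), np.float64(-0.0006))]
side 665 along -0.14740080039294629 0.14184610533006967 z by side [(np.float64(0.0154), np.int64(185), np.float64(-0.0061)), (np.float64(0.0151), np.int64(413), np.float64(-0.0095))]
```

Call:
move_arm(increments=[[[0, 0, 0], -0.007], [[0.04, 0.026, 0], 0], [[0.047, 0.03, 0], 0], [[0.047, 0.03, 0], 0], [[0.047, 0.03, 0], 0], [[0.047, 0.03, 0], 0], [[0.047, 0.03, 0], 0], [[0.038, 0.0275, 0], 0]])

```text
t: 54.78
ee_pos: [0.5182, 0.2433, 0.2113]
tcp_rot: [[-0.617, 0.787, 0.0], [0.787, 0.617, 0.0], [-0.0, 0.0, -1.0]]
force: [0.6, -0.6, -0.8]
width: 0.304
grasp_force: 40.0
```

Call:
move_arm(increments=[[[0, 0, 0], 0], [[0, 0, 0], 0], [[0, 0, 0], 0]])

```text
t: 55.15
ee_pos: [0.519, 0.2402, 0.2113]
tcp_rot: [[-0.616, 0.788, 0.0], [0.788, 0.616, -0.0], [-0.0, -0.0, -1.0]]
force: [0.7, -1.2, -0.6]
width: 0.307
grasp_force: 40.0
```

Run:
```python
from h import *
go(railpt(-.03,0.0035),128.05,.0973)
b=camera("side")
cv2.imwrite("pics/dow.png",cv2.resize(b["image"][60:200,150:320],(800,600)))
```

```text
t 55.1 pos [0.519  0.2402 0.2113] psi 128.04 w 0.0270 gf 40.0 F [ 0.7 -1.2 -0.6] | turn -0.0002 then shift x 0.0009 y 0.0007 z 0.1140
```

View pics/dow.png

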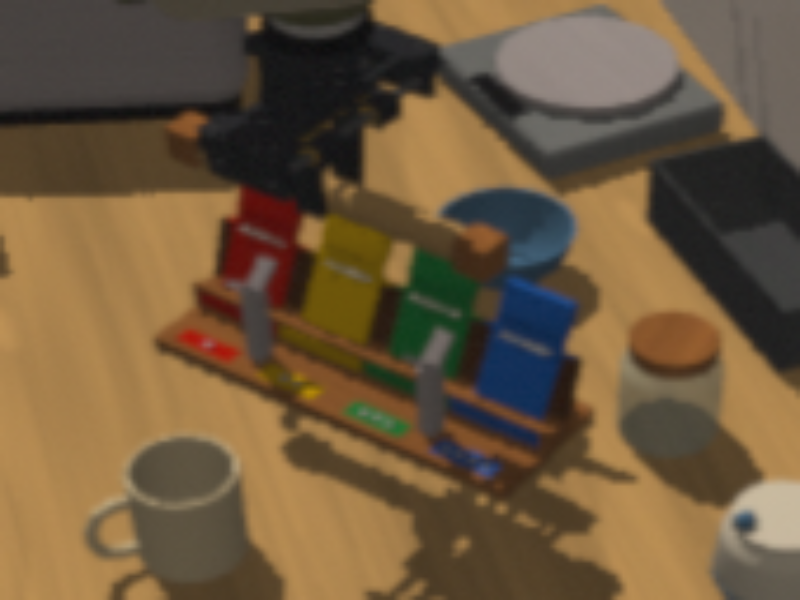

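The dowel hangs level above the cradles, its ends at (188,135) and (480,250). All four scrapers lean in their bays behind it. Next I'll lower it.

Call:
move_arm(increments=[[[0, 0, 0.025], 0], [[0, 0, 0.03], 0], [[0, 0, 0.03], 0], [[0, 0, 0.015], 0], [[0, 0, 0.007], 0], [[0, 0, 0.004], 0], [[0, 0, 0.002], 0], [[0, 0, 0], 0]])

```text
t: 56.2
ee_pos: [0.5189, 0.2413, 0.0987]
tcp_rot: [[-0.618, 0.786, 0.001], [0.786, 0.618, 0.0], [-0.0, 0.001, -1.0]]
force: [-0.3, -0.5, -1.6]
width: 0.304
grasp_force: 40.0
```

Call:
move_arm(increments=[[[0, 0, 0.001], 0], [[0, 0, 0], 0]])

```text
t: 56.45
ee_pos: [0.5189, 0.2413, 0.0975]
tcp_rot: [[-0.618, 0.786, 0.0], [0.786, 0.618, 0.0], [-0.0, 0.0, -1.0]]
force: [0.1, -0.3, 0.2]
width: 0.308
grasp_force: 40.0
```

Call:
move_arm(increments=[[[0, 0, 0.001], 0], [[0, 0, 0], 0]])

```text
t: 56.7
ee_pos: [0.519, 0.2414, 0.0972]
tcp_rot: [[-0.618, 0.786, 0.001], [0.786, 0.618, 0.0], [-0.001, 0.001, -1.0]]
force: [-1.7, -0.4, 6.4]
width: 0.311
grasp_force: 40.0
```

```bash
python3 -c "
from h import *
go(railpt(-.03,0.0035),128.05,.0973)"
```

```text
t 56.7 pos [0.519  0.2414 0.0972] psi 128.16 w 0.0274 gf 40.0 F [-1.7 -0.4  6.4] | turn 0.0019 then shift x 0.0000 y 0.0000 z -0.0001
```

Contact came at the expected height. Now I'll release, go up and clear the view.

Call:
move_arm(increments=[[[0, 0, 0], 0], [[0, 0, 0], 0], [[0, 0, 0], 0], [[0, 0, 0], 0]], jaw=0.046)

```text
t: 57.2
ee_pos: [0.5188, 0.2413, 0.0962]
tcp_rot: [[-0.618, 0.786, -0.0], [0.786, 0.618, -0.0], [0.0, -0.0, -1.0]]
force: [-0.0, -0.2, 0.9]
width: 0.522
grasp_force: 0.0
```

Call:
move_arm(increments=[[[0, 0, -0.01], 0], [[0, 0, -0.02], 0], [[0, 0, -0.03], 0], [[0, 0, -0.04], 0], [[0, 0, -0.04], 0], [[0, 0, -0.02], 0]])

```text
t: 57.95
ee_pos: [0.519, 0.2414, 0.2594]
tcp_rot: [[-0.618, 0.786, 0.004], [0.786, 0.618, 0.001], [-0.002, 0.004, -1.0]]
force: [0.6, 0.4, -1.2]
width: 0.523
grasp_force: 0.0
```

Call:
move_arm(increments=[[[-0.04, -0.03, 0], 0], [[-0.047, -0.033, 0], 0], [[-0.047, -0.033, 0], 0], [[-0.047, -0.033, 0], 0], [[-0.047, -0.033, 0], 0], [[-0.047, -0.033, 0], 0], [[-0.047, -0.033, 0], 0], [[0, 0, 0], 0]])

```text
t: 58.95
ee_pos: [0.5382, -0.1562, 0.2564]
tcp_rot: [[-0.614, 0.789, 0.0], [0.789, 0.614, -0.0], [-0.0, -0.0, -1.0]]
force: [0.5, 0.5, 0.3]
width: 0.518
grasp_force: 0.0
```

Run:
```python
from h import *
placed('red','yellow','green','blue')
a=np.radians(RY);R=np.array([[np.cos(a),-np.sin(a)],[np.sin(a),np.cos(a)]])
A=camera("top");B=camera("side")
for n,c in(("top",A),("side",B)):
  P=pts(c); L=(P[...,:2]-RO)@R; z=P[...,2]
  m=(abs(L[...,0]+.03)<.02)&(abs(L[...,1])<.16)&(z>.1)&(z<.14)
  for g in(1,-1):
    k=m&(L[...,1]*g>.02); print(n,g,k.sum(),L[k].min(0).round(3),L[k].max(0).round(3),z[k].mean().round(4),z[k].max().round(4))
  M=c["image"]
cv2.imwrite("pics/end.png",np.hstack([cv2.resize(A["image"][120:270,80:280],(400,300)),cv2.resize(B["image"][80:230,150:350],(400,300))]))
```

```text
top red 150 [0.033 0.094 0.092] [0.054 0.154 0.132]
top green 41 [ 0.044 -0.068  0.118] [ 0.053 -0.02   0.13 ]
top blue 132 [ 0.035 -0.153  0.092] [ 0.054 -0.1    0.13 ]
top 1 394 [-0.05  0.02] [-0.01   0.143] 0.1165 0.1251
top -1 399 [-0.05  -0.145] [-0.01 -0.02] 0.1163 0.1256
side 1 224 [-0.05  0.02] [-0.015  0.142] 0.1133 0.1252
side -1 167 [-0.049 -0.114] [-0.021 -0.02 ] 0.1123 0.1233
```

View pics/end.png

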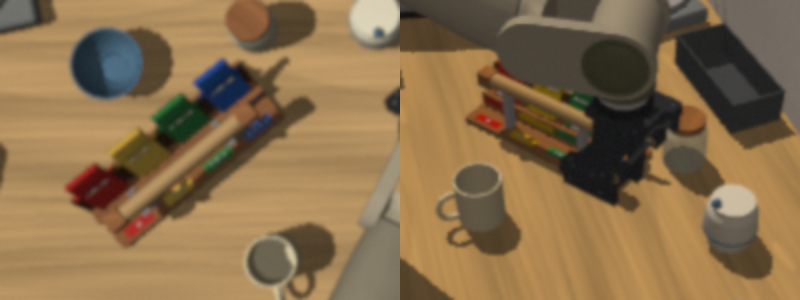

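The dowel lies level across both cradles, its ends at (112,222) and (266,105) in the top panel. They reach ±144 mm, centred, and both sides are the same height. All four scrapers lean in their own bays, so I'm handing in.

```bash
python3 -c "
from h import *
print(ticket.hand_in())"
```

```text
the job is handed in; nothing more can be done
None
```

The job is handed in: all four scrapers were stood in their own bays in the order red, yellow, green, blue, and the dowel lies level across both cradles; it took about 59 s of the 208 s, and the hand-in returned no verdict.

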